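Push the grill's locked ash tray home

ROBOT

A 6-joint arm with a two-finger parallel gripper is mounted at the origin on the work surface. World frame = base frame: x ahead of the robot, y to its left, z up, the work surface at z = 0. Lengths are in m, angles in rad, forces in N, time in s.
With the tool pointing down it reaches from about 0.325 to 0.75 m from the base axis. Payload 7.6 kg.
Tool frame: the origin (TCP) lies between the finger pads; the fingertips stand 17 mm ahead of it and the grasp point (between the pads) lies 2 mm behind it; z points along the fingers, y is the line along which they close (so a half turn about z gives the same grasp; the last joint's range is limited). The gripper opens to 85 mm and grips with 20 to 120 N. Pads are 22 mm wide; open, the fingers measure 114 mm over their backs; the gripper's body (76 mm by 85 mm) begins 54 mm behind the grasp point. The pads swing forward as they close: fully open they stand 13 mm farther back than shut.
Start: joints at [-1.414, 0.052, 1.401, -0, 1.689, -0.07], TCP at [0.118, -0.512, 0.248] pointing down, gripper open.
Joint ranges: [-2.9, 2.9], [-0.91, 2.17], [0.12, 2.37], [-1.06, 4.2], [0.26, 2.73], [-2.93, 2.93]. Speed limits (rad/s): [2.57, 2.57, 3.01, 3.14, 3.14, 3.14].

INTERFACE

Orientations are given as a unit quaternion [x, y, z, w].
In Python, from plant import bot gives the robot as it stands. The module is installed in compiled form; this text tells all that it offers.
- The arm moves only by the tool servo_tool, never from a script. Its argument "plan" is a list of rows, each a list of 2 entries, a list of its own where there are three numbers: the shift along the tool's x, y, z in cm, then the turn about the tool's z in degrees. A call has 1 to 20 rows; each row is the pose to reach, as a shift and turn from the pose commanded when the call began, along the tool's axes at that moment; what a row does not reach only later rows make up. A row lasts 1/12 s, in which the tool goes at most 41.7 mm and 7.16 degrees, less where a joint would pass 70% of its speed; a pose out of reach is approached as far as the arm can. A call with a gripper value outside its range is refused whole. "claw" is the closure, from 0 (fully open) to 1 (shut), set as the call begins (left out, the last holds). The fingers move at their own pace and stop on an object; "newtons" is the grip in N (left out, the last holds). Time passes only in rows, so rows that repeat a pose let the fingers close. It gives the time, the measured TCP pose, the force, the opening and the grip force at its end, in the units of the state.
- bot.read_state(): the state, without advancing time (a new reading comes with each control period).
- bot.read_camera(name): name is "scene" or "top" or "wrist"; returns a dict with "img" (400x640x3 uint8, red, green, blue), "fx", "fy", "cx", "cy" (pixels), "R" (3x3) and "t" (3): a world point X has camera coordinates R X + t. Camera axes: x right, y down, z forward; pixel columns grow to the right and rows downward; lengths in m; the calibration is good to about 2 mm. A picture is of the moment at which its call begins. There is no depth.
- bot.finish_job(): hands the job in; it is judged then, once.
The state is a dict: "time_s": time; "q": joint angles; "joint_vel": joint speeds; "joint_efforts": joint torques, N m; "eef_pos": TCP position; "eef_rot": TCP orientation; "ft_force": force on the tool from outside, world axes, zero at the start; "wrist_torque": the same for the moment, N m; "grip_width": opening from 0.0 (shut) to 1.0 (fully open); "grip_force": force on a finger pad.
Only numpy, scipy, OpenCV 4.12 (cv2) and the standard library are available. Lean on these libraries where they do the work, as an engineer would, in place of code of your own. Each camera call takes 0.05 s, during which the arm holds its last target. There are 200 camera calls.

TASK

The ash tray under the tabletop grill has been left pulled out, and it is locked. With the fingertips, press down the wide lock button on the tray's handle and keep it down while you push the tray in until it is fully home against its stop; then let the button come up so that the tray is locked there, and move clear. Do not grasp or lift anything, do not touch the ash pan, and leave the tongs, thermometer and glass dish where they are.

Things in the scene. Friction and masses are not known exactly. Their poses are not given: they have to be found in the camera images.
- grill: Tabletop charcoal grill of steel, fixed to the tiled counter, 300 mm (x) by 360 mm (y), 195 mm high. Origin on the counter under the middle of the tray mouth in its -y face; housing at y = 0 to 360, x = -150 to 150 mm. z is up; +y points into the mouth, the way the tray is pushed home. Tray and handle stick out to -y, centred on x = 0. Place and yaw vary.
- tray (a joint): Slide of the ash tray along the grill's +y: 0 to 0.003 = out, as found; 0.122 m = home at the end stop (front panel meets the grill's face). Locked unless the button is down: a foot on the button stands between teeth about 12 mm apart along the whole travel, so if let up on the way it locks again (up to 4 mm play, 4.5 mm at home). Friction about 2 N, tray 1.2 kg.
- lock_button (a joint): Travel of the lock button, straight down: 0 = up (locked), 0.008 m = fully down. The lock lets go once it is more than 0.0055 m down. A spring pushes it up: about 2.5 N to start, 6.5 N fully down.
- button_top (a point): Centre of the top of the lock button, a black plastic block 80 mm (grill's x) by 40 mm (grill's y) on the tray's handle, 12 mm proud of the handle plate; top 50 mm above the counter when up, 42 mm when down. It moves with the tray. The grill's face is 262 mm away in +y as found, 140 mm when home.
- push_face (a point): Middle of the top edge of the upright push face on the tray's handle: aluminium, 88 mm wide, square to the slide, just behind the button on its grill (+y) side, 22 mm from the button's centre, 68 mm above the counter. Behind it a solid hump slopes down to the tray. The handle plate is 88 mm wide, its top 38 mm above the counter. Moves with the tray.
- ash_pan: Open dark steel pan 196 by 244 by 30 mm, wall 3 mm, 0.5 kg, lying loose in the tray with about 10 mm of play; it rides along with the tray. Origin at the centre of its underside, 28 mm above the counter.
- tray_mid (a point): Centre of the tray's floor, where the ash pan lies (tray inside 212 by 268 mm, walls up to 60 mm above the counter). It moves with the tray.
- tongs: Grey plastic salad tongs lying on the counter beside the tray, about 260 mm long along their y, 85 mm wide, 12 mm high, loose. Origin on the counter near their middle.
- thermometer: Stainless stick thermometer lying on the counter beside the tray, about 175 mm long along its y, 22 mm wide, 14 mm high, loose. Origin on the counter near its middle.
- glass_dish: Empty round glass dish with a glass lid and knob, 146 mm across, 81 mm high, loose, on the counter. Origin at the centre of its underside.

How it is judged:
By the outcome, as a careful person would: the job done as asked, in the order asked, and still so for the second after the job is handed in, with the robot touching nothing.
It also fails if it takes over 38 s, if anything falls off the work surface, if the arm or the gripper's body presses on something with over 40 N, if the wrist force passes 120 N, or if a joint passes its speed limit or range.

## Working session

There is one attempt and no reset: what is moved stays moved. The work goes in short steps, Python scripts to look and compute and a tool call to move; the robot and the scene stay as the last step left them, time stands still between calls to the robot, and variables do not carry over. Pictures are saved under pics/ and viewed, at most 10 in all, crops included, and the job is handed in when it is done.

Besides the shell and the picture viewer there is one more tool, called after ">>>" as name(argument=value, ...) on one line, values as JSON. servo_tool: Moves the arm, as the interface text tells. Its arguments: {"type":"object","properties":{"plan":{"type":"array","items":{"type":"array"}},"claw":{"type":"number"},"newtons":{"type":"number"}},"required":["plan"]}

```bash
mkdir -p pics; python3 - <<'E'
from plant import bot
import cv2,numpy as np
for n in("scene","top"):
    c=bot.read_camera(n); cv2.imwrite(f"pics/{n}0.png",c["img"][:,:,::-1])
    np.savez(n+"0.npz",**c)
    print(n,c["fx"],c["cx"],c["cy"],np.round(-c["R"].T@c["t"],3),np.round(c["R"],2).tolist())
s=bot.read_state();print(s["time_s"],s["eef_pos"],s["eef_rot"],s["ft_force"])
E
```

```text
scene 392.93417757274426 324.5264401834172 194.6831285264723 [ 1.003 -0.237  0.817] [[0.42, 0.91, -0.01], [0.78, -0.36, -0.52], [-0.47, 0.21, -0.86]]
top 425.6295657613536 319.33061176592344 194.63689167998072 [ 0.451 -0.037  1.011] [[-0.03, -1.0, -0.02], [-0.99, 0.03, -0.15], [0.15, 0.02, -0.99]]
0.1 [ 0.1180352  -0.51130912  0.24756017] [ 9.93578019e-01  1.13146950e-01 -2.94200852e-05 -6.98323768e-04] [ 0.48795554 -0.12837222 -0.13805022]
```

View pics/top0.png

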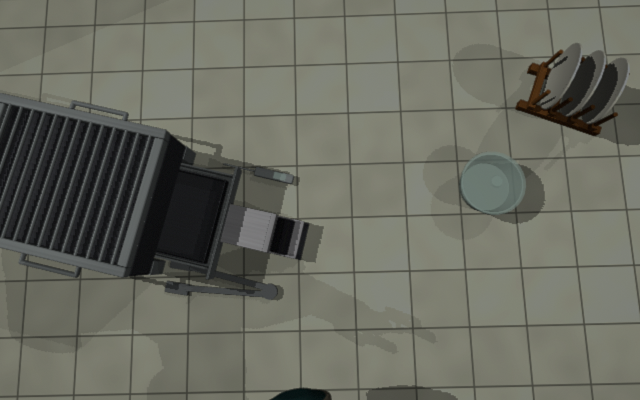

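View pics/scene0.png

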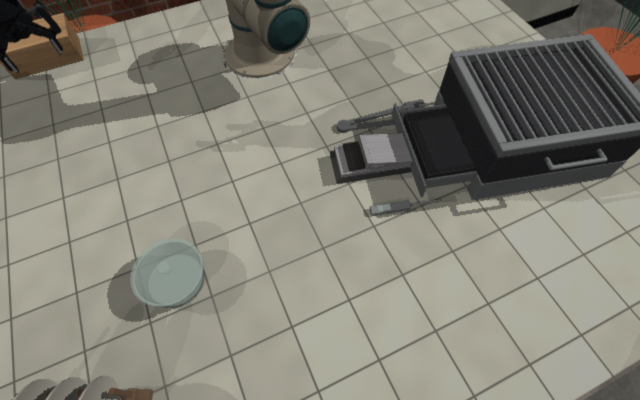

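Top: grill at left, tray with push hump (258,229) and black button (285,236), handle end (310,240), tongs (225,290), thermometer (265,175), dish (492,183). Scene: button near (352,157).

```bash
python3 - <<'E'
import cv2,numpy as np
a=cv2.imread("pics/top0.png")[190:275,215:330];b=cv2.imread("pics/scene0.png")[120:195,320:430]
a=cv2.resize(a,(690,510//2*1+ -0),interpolation=cv2.INTER_CUBIC) if 0 else cv2.resize(a,None,fx=5,fy=5,interpolation=cv2.INTER_CUBIC)
b=cv2.resize(b,None,fx=5,fy=5,interpolation=cv2.INTER_CUBIC)
a=cv2.resize(a,None,fx=.7,fy=.7);b=cv2.resize(b,None,fx=.7,fy=.7)  # 3.5x
im=np.zeros((a.shape[0]+b.shape[0],max(a.shape[1],b.shape[1]),3),np.uint8)
im[:a.shape[0],:a.shape[1]]=a;im[a.shape[0]:,:b.shape[1]]=b
im=np.clip(im.astype(float)*1.6,0,255).astype(np.uint8)
cv2.imwrite("pics/crop.png",im);print(a.shape,b.shape)
E
```

```text
(298, 402, 3) (262, 385, 3)
```

View pics/crop.png

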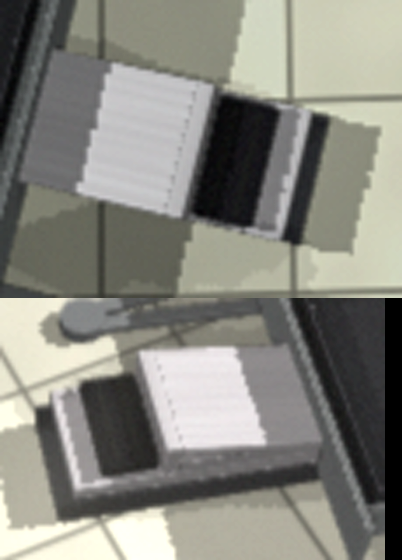

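The crop shows the black button between the white hump (push face top edge, top crop (216,85)-(184,215)) and the grey/white handle plate end.

```bash
cat >h.py <<'E'
import numpy as np,cv2
def cast(c,uv,z):
    uv=np.atleast_2d(np.array(uv,float));d=np.c_[(uv[:,0]-c["cx"])/c["fx"],(uv[:,1]-c["cy"])/c["fy"],np.ones(len(uv))]@c["R"]
    o=-c["R"].T@c["t"];return o+d*((z-o[2])/d[:,2])[:,None]
def proj(c,X):
    p=np.atleast_2d(X)@c["R"].T+c["t"];return np.c_[c["fx"]*p[:,0]/p[:,2]+c["cx"],c["fy"]*p[:,1]/p[:,2]+c["cy"]]
E
python3 - <<'E'
from h import *
off={"top":(215,190),"scene":(320,120)}
edge={"top":[(216,85),(184,215)],"scene":[(140,52),(165,152)]}
box={"top":(268,212,302,262),"scene":(338,138,370,160+15)}
for n in off:
    c=dict(np.load(n+"0.npz"))
    e=[(off[n][0]+u/3.5,off[n][1]+v/3.5) for u,v in edge[n]]
    P=cast(c,e,.068);d=P[0]-P[1];print(n,"edge",P.round(4).tolist(),"mid",P.mean(0).round(4),"len",np.linalg.norm(d),"xdir yaw",np.degrees(np.arctan2(d[1],d[0])))
    g=c["img"].max(2);m=np.uint8(g<38)
    x0,y0,x1,y1=box[n];k=np.zeros_like(m);k[y0:y1,x0:x1]=m[y0:y1,x0:x1]
    cs,_=cv2.findContours(k,cv2.RETR_EXTERNAL,cv2.CHAIN_APPROX_NONE)
    for q in cs:
        if cv2.contourArea(q)<80: continue
        r=cv2.minAreaRect(q);B=cast(c,cv2.boxPoints(r),.05)
        print("btn",cv2.contourArea(q),r,cast(c,r[0],.05).round(4),np.linalg.norm(np.diff(B,axis=0),axis=1).round(4),B.round(3).tolist())
E
```

```text
top edge [[0.5521, 0.0758, 0.068], [0.4705, 0.0969, 0.068]] mid [0.5113 0.0863 0.068 ] len 0.08426236796908226 xdir yaw -14.477361845258653
btn 594.0 ((281.47064208984375, 235.61766052246094), (18.190170288085938, 35.41019821166992), 14.03624439239502) [[0.5054 0.0677 0.05  ]] [0.0795 0.0415 0.0793] [[0.473, 0.098, 0.05], [0.55, 0.077, 0.05], [0.538, 0.038, 0.05], [0.462, 0.058, 0.05]]
scene edge [[0.4738, 0.1, 0.068], [0.557, 0.0753, 0.068]] mid [0.5154 0.0877 0.068 ] len 0.08680047304444469 xdir yaw 163.47588380140007
btn 375.5 ((353.93896484375, 156.0159149169922), (27.76641273498535, 16.112932205200195), 75.3791275024414) [[0.5132 0.0643 0.05  ]] [0.041  0.0824 0.0392] [[0.47, 0.055, 0.05], [0.475, 0.096, 0.05], [0.555, 0.073, 0.05], [0.549, 0.034, 0.05]]
```

>>> servo_tool(plan=[[[2, -2, 0], -3], [[5, -4.5, 1], -7], [[8, -7.5, 2], -11], [[11, -10, 3], -15], [[14, -13, 4], -20], [[17, -16, 5], -24], [[20, -18.5, 6], -28], [[23, -21.5, 7], -32], [[26, -24, 8], -36], [[29, -27, 8], -40], [[32, -29.5, 8], -44], [[35, -32.5, 8], -48], [[38, -35, 8], -52], [[41, -38, 8], -56], [[44, -41, 8], -60], [[47, -43.5, 8], -62], [[49.5, -46, 8], -62], [[51, -47.4, 8], -62], [[51, -47.4, 8], -62], [[51, -47.4, 8], -62]], claw=1)

```text
time_s: 1.77
eef_pos: [0.5083, 0.0657, 0.1675]
eef_rot: [0.793, 0.61, -0.001, -0.0]
ft_force: [-0.0, -1.0, -1.4]
grip_width: 0.001
grip_force: 0.0
```

```bash
python3 - <<'E'
from plant import bot
from h import *
c=bot.read_camera("wrist"); cv2.imwrite("pics/w1.png",c["img"][:,:,::-1]);np.savez("w1.npz",**c)
s=bot.read_state();print(s["time_s"],s["eef_pos"],s["eef_rot"],s["ft_force"],s["q"])
ey=np.array([.259,.966]);ex=np.array([.966,-.259]);b=np.array([.508,.066])
print(proj(c,[[*b,.05],[*(b+.022*ey+.044*ex),.068],[*(b+.022*ey-.044*ex),.068]]))
E
```

```text
1.8167 [0.50804757 0.06483246 0.1676772 ] [ 7.93206678e-01  6.08952091e-01 -6.88887188e-04 -2.02547803e-04] [-0.04672781 -0.25943769  0.21847889] [ 5.50442137e-02  5.69826913e-02  1.55725895e+00 -4.43585784e-04
  1.52871701e+00  3.16381475e-01]
[[317.38325002 200.78251953]
 [382.63074016 178.86437695]
 [252.04710016 178.56003758]]
```

View pics/w1.png

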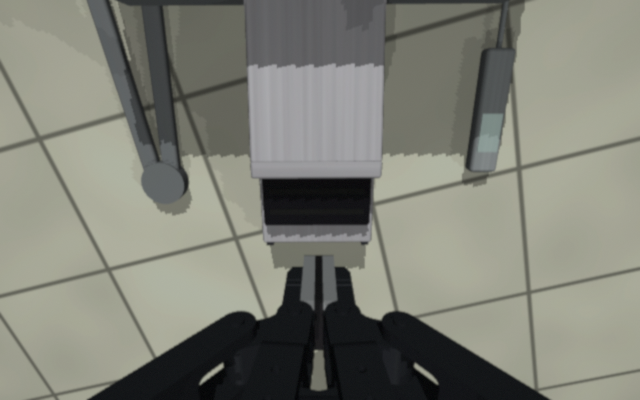

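Wrist view: lip of push face at rows 160-178, cols 250-381, matching my prediction within about 1 mm; button at (317,200). Descending.

>>> servo_tool(plan=[[[0.3, 0, 2], 0], [[0.3, 0, 5], 0], [[0.3, 0, 7.5], 0], [[0.3, 0, 9], 0], [[0.3, 0, 9.5], 0], [[0.3, 0, 9.8], 0], [[0.3, 0, 10], 0], [[0.3, 0, 10.2], 0], [[0.3, 0, 10.4], 0], [[0.3, 0, 10.6], 0], [[0.3, 0, 10.6], 0], [[0.3, 0, 10.6], 0]])

```text
time_s: 2.82
eef_pos: [0.51, 0.0676, 0.0632]
eef_rot: [0.793, 0.609, 0.001, 0.001]
ft_force: [1.6, -3.0, 3.7]
grip_width: -0.002
grip_force: 2.0
```

>>> servo_tool(plan=[[[0, 0, 0.15], 0], [[0, 0, 0.3], 0], [[0, 0, 0.4], 0], [[0, 0, 0.5], 0], [[0, 0, 0.5], 0], [[0, 0, 0.5], 0]])

```text
time_s: 3.32
eef_pos: [0.5101, 0.068, 0.0589]
eef_rot: [0.793, 0.609, 0.001, 0.001]
ft_force: [-1.2, -1.9, 13.0]
grip_width: 0.002
grip_force: 6.2
```

>>> servo_tool(plan=[[[0.2, 0, 0.1], 0], [[0.4, 0, 0.1], 0], [[0.6, 0, 0.1], 0], [[0.8, 0, 0.1], 0], [[1.0, 0, 0.1], 0], [[1.2, 0, 0.1], 0], [[1.5, 0, 0.1], 0], [[1.8, 0, 0.1], 0], [[2.1, 0, 0.1], 0], [[2.4, 0, 0.1], 0], [[2.7, 0, 0.1], 0], [[3.0, 0, 0.1], 0], [[3.3, 0, 0.1], 0], [[3.6, 0, 0.1], 0], [[3.9, 0, 0.1], 0], [[4.2, 0, 0.1], 0], [[4.5, 0, 0.1], 0], [[4.8, 0, 0.1], 0], [[5.0, 0, 0.1], 0], [[5.0, 0, 0.1], 0]])

```text
time_s: 4.98
eef_pos: [0.523, 0.1173, 0.0588]
eef_rot: [0.793, 0.609, 0.002, 0.0]
ft_force: [-5.5, 0.8, 17.8]
grip_width: -0.003
grip_force: 9.1
```

```bash
python3 - <<'E'
from plant import bot
from h import *
c=bot.read_camera("wrist"); cv2.imwrite("pics/w2.png",c["img"][:,:,::-1])
s=bot.read_state();print(s["time_s"],s["eef_pos"],s["ft_force"],s["wrist_torque"])
E
```

```text
5.0333 [0.5230464  0.11732489 0.0588363 ] [-4.51765282  1.98752771 18.71452094] [0.25880332 0.87778902 0.03387364]
```

View pics/w2.png

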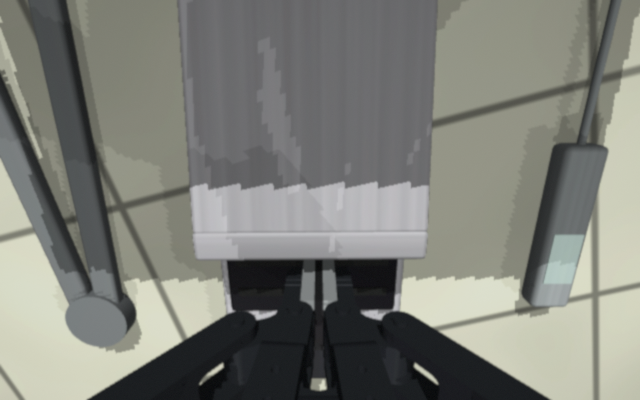

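Tray rides along with the button held; tongs and thermometer are well to the sides.

>>> servo_tool(plan=[[[0.3, 0, 0], 0], [[0.7, 0, 0], 0], [[1.1, 0, 0], 0], [[1.5, 0, 0], 0], [[1.9, 0, 0], 0], [[2.3, 0, 0], 0], [[2.7, 0, 0], 0], [[3.1, 0, 0], 0], [[3.5, 0, 0], 0], [[3.9, 0, 0], 0], [[4.3, 0, 0], 0], [[4.7, 0, 0], 0], [[5.1, 0, 0], 0], [[5.5, 0, 0], 0], [[5.9, 0, 0], 0], [[6.2, 0, 0], 0], [[6.5, 0, 0], 0], [[6.7, 0, 0], 0], [[6.9, 0, 0], 0], [[6.9, 0, 0], 0]])

```text
time_s: 6.7
eef_pos: [0.5403, 0.1834, 0.0588]
eef_rot: [0.793, 0.609, 0.0, 0.0]
ft_force: [-7.7, -2.5, 19.5]
grip_width: 0.003
grip_force: 9.8
```

>>> servo_tool(plan=[[[0.15, 0, 0], 0], [[0.3, 0, 0], 0], [[0.45, 0, 0], 0], [[0.6, 0, 0], 0], [[0.75, 0, 0], 0], [[0.75, 0, 0], 0]])

```text
time_s: 7.2
eef_pos: [0.5429, 0.1888, 0.0588]
eef_rot: [0.794, 0.608, 0.0, 0.002]
ft_force: [-5.3, -9.1, 18.7]
grip_width: -0.001
grip_force: 9.3
```

>>> servo_tool(plan=[[[0.1, 0, 0], 0], [[0.2, 0, 0], 0], [[0.3, 0, 0], 0], [[0.4, 0, 0], 0], [[0.4, 0, 0], 0], [[0.4, 0, 0], 0]])

```text
time_s: 7.7
eef_pos: [0.544, 0.1919, 0.0588]
eef_rot: [0.794, 0.608, -0.0, 0.002]
ft_force: [-4.8, -12.9, 19.2]
grip_width: -0.001
grip_force: 11.3
```

```bash
python3 - <<'E'
from plant import bot
from h import *
s=bot.read_state();print(s["time_s"],s["eef_pos"],s["ft_force"])
w=bot.read_camera("wrist")["img"][150:,120:520];t=bot.read_camera("top")["img"][180:280,130:330]
im=np.vstack([w,cv2.resize(t,(400,200))]);cv2.imwrite("pics/w3.png",np.clip(im[:,:,::-1]*1.5,0,255).astype(np.uint8))
E
```

```text
7.7 [0.54397001 0.19190664 0.05878398] [ -4.81639333 -12.90689594  19.20904232]
```

View pics/w3.png

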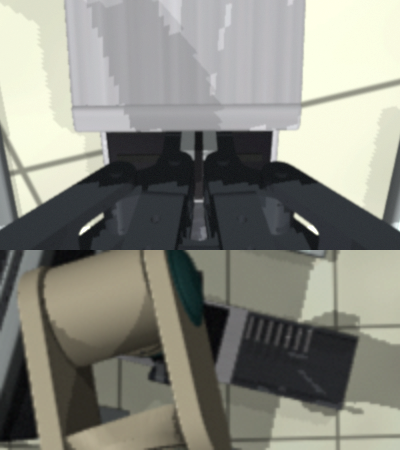

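>>> servo_tool(plan=[[[0.1, 0, 0], 0], [[0.2, 0, 0], 0], [[0.3, 0, 0], 0], [[0.4, 0, 0], 0], [[0.4, 0, 0], 0], [[0.4, 0, 0], 0]])

```text
time_s: 8.3
eef_pos: [0.544, 0.1921, 0.0588]
eef_rot: [0.794, 0.608, -0.004, 0.004]
ft_force: [-14.4, -30.9, 27.8]
grip_width: 0.005
grip_force: 21.7
```

```bash
python3 - <<'E'
from plant import bot
from h import *
c=bot.read_camera("wrist");g=c["img"].max(2).astype(int)
ey=np.array([.259,.966])
for C,G in((dict(np.load("w1.npz")),None),(c,g)):
    G=C["img"].max(2).astype(int)
    for u in(275,300,340,360):
        col=G[120:330,u];d=col[:-2]-col[2:];v=121+int(np.argmax(d>45)); print(u,v,cast(C,(u,v),.068)[0,:2].round(4),round(float(cast(C,(u,v),.068)[0,:2]@ey),4))
s=bot.read_state();print(s["time_s"],s["eef_pos"],float(s["eef_pos"][:2]@ey),s["ft_force"])
E
```

```text
275 177 [0.4865 0.0957] 0.2185
300 177 [0.5027 0.0914] 0.2185
340 177 [0.5287 0.0845] 0.2186
360 176 [0.5419 0.0817] 0.2193
275 281 [0.5312 0.2074] 0.3379
300 281 [0.5405 0.2048] 0.3378
340 281 [0.5556 0.2007] 0.3378
360 281 [0.5631 0.1987] 0.3378
8.35 [0.54403344 0.19207007 0.05879416] 0.3264443511700349 [-14.07267108 -30.48981432  27.09371252]
```

Travel measured 119 mm plus start play, tool blocked at 34 N: home. Ease the push, then lift.

>>> servo_tool(plan=[[[-0.1, 0, 0], 0], [[-0.3, 0, 0], 0], [[-0.5, 0, 0], 0], [[-0.5, 0, 0], 0], [[-0.5, 0, 0], 0]])

```text
time_s: 8.77
eef_pos: [0.544, 0.1918, 0.0588]
eef_rot: [0.794, 0.608, 0.001, 0.002]
ft_force: [-2.7, -8.8, 17.3]
grip_width: 0.002
grip_force: 8.4
```

>>> servo_tool(plan=[[[0, 0, -0.3], 0], [[0, 0, -0.6], 0], [[0, 0, -0.9], 0], [[0, 0, -1.2], 0], [[0, 0, -1.5], 0], [[0, 0, -1.8], 0], [[0, 0, -2.0], 0], [[0, 0, -2.0], 0]])

```text
time_s: 9.43
eef_pos: [0.5419, 0.1925, 0.0757]
eef_rot: [0.793, 0.609, -0.001, -0.0]
ft_force: [-3.1, -5.1, 0.5]
grip_width: 0.001
grip_force: 3.1
```

>>> servo_tool(plan=[[[-0.4, 0, 0], 0], [[-0.8, 0, -0.5], 0], [[-1, 0, -2], 0], [[-1, 0, -4], 0], [[-2, 0, -7], 0], [[-4, 0, -10], 0], [[-7, 0, -11], 0], [[-10, 0, -11], 0], [[-12, 0, -11], 0], [[-12, 0, -11], 0], [[-12, 0, -11], 0]])

```text
time_s: 10.35
eef_pos: [0.5118, 0.0767, 0.1871]
eef_rot: [0.794, 0.608, 0.001, 0.0]
ft_force: [-1.6, 0.1, 0.7]
grip_width: 0.001
grip_force: 0.0
```

```bash
python3 - <<'E'
from plant import bot
from h import *
s=bot.read_state();print(s["time_s"],s["eef_pos"],s["ft_force"])
c=bot.read_camera("wrist");np.savez("w4.npz",**c);G=c["img"].max(2).astype(int);ey=np.array([.259,.966])
for u in(290,300,340):
    col=G[60:330,u];d=col[:-2]-col[2:];v=61+int(np.argmax(d>45));print(u,v,float(cast(c,(u,v),.068)[0,:2]@ey))
k=c["img"];t=bot.read_camera("scene")["img"][80:240,300:480]
im=np.vstack([k,np.pad(cv2.resize(t,(225,200)),((0,0),(0,415),(0,0)))]);cv2.imwrite("pics/w4.png",np.clip(im[:,:,::-1]*1.4,0,255).astype(np.uint8))
E
```

```text
10.35 [0.51175706 0.07670824 0.1871494 ] [-1.57538851  0.14056325  0.69357992]
290 268 0.14958467978608733
300 266 0.15138091703531956
340 151 0.24414955668560934
```

View pics/w4.png

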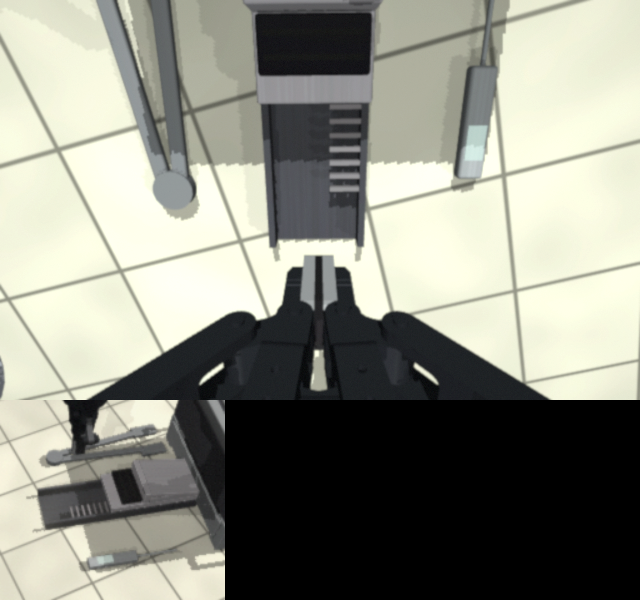

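Wrist: lip near row 10, button rows 12-75 (cols 256-372), tongs and thermometer undisturbed. Checking the numbers.

```bash
python3 - <<'E'
from h import *
c=dict(np.load("w4.npz"));G=c["img"].max(2).astype(int);ey=np.array([.259,.966]);ex=np.array([.966,-.259])
print(G[0:24,300],G[66:82,300],G[70,248:262],G[70,364:380])
print("lip",cast(c,(315,10.5),.068)[0,:2]@ey)
for z in(.042,.050): 
    a,b,f=(cast(c,p,z)[0] for p in((256.5,70),(371.5,70),(315,75)));print(z,"width",np.linalg.norm(a-b),"near edge",f[:2]@ey)
E
```

```text
[103  98  89  79  69  68  66  67  65  56  49  53  54  38  22  15  16  19
  16  18  19  18  17  16] [ 15  16  17  17  18  15  15  16  30  62  90 105 108 108 108 108] [113 114 113 113 113 112 104  91  89  84  48  21  16  17] [ 18  16  16  16  22  46  79  96  95 101 120 126 126 126 126 126]
lip 0.3333489537189075
0.042 width 0.08424647204355513 near edge 0.29555092233904606
0.05 width 0.08176918937646586 near edge 0.2954318108726671
```

>>> servo_tool(plan=[[[2, 0, -1], 0], [[4, 0, -1], 0], [[5, 0, -1], 0], [[5, 0, -1], 0], [[5, 0, -1], 0]])

```text
time_s: 10.87
eef_pos: [0.5244, 0.1259, 0.1956]
eef_rot: [0.793, 0.609, -0.001, -0.0]
ft_force: [0.0, 0.3, -0.3]
grip_width: 0.002
grip_force: 0.0
```

```bash
python3 - <<'E'
from plant import bot
from h import *
c=bot.read_camera("wrist");np.savez("w5.npz",**c);cv2.imwrite("pics/w5.png",np.clip(c["img"][:,:,::-1]*1.4,0,255).astype(np.uint8))
ey=np.array([.259,.966])
for n in("w1","w5"):
    C=dict(np.load(n+".npz"));G=C["img"].max(2).astype(int)
    m=np.uint8(G<35);m[:,:250]=0;m[:,390:]=0;m[245:]=0
    k,_,st,_=cv2.connectedComponentsWithStats(m);i=1+np.argmax(st[1:,4]);x,y,w,h,a=st[i]
    print(n,st[i],"near edge z.05",cast(C,(315,y+h-.5),.05)[0,:2]@ey,"width",np.linalg.norm(np.diff(cast(C,[(x,y+h-5),(x+w,y+h-5)],.05),axis=0)),"lip",cast(C,(315,y-.5),.068)[0,:2]@ey)
    print(G[max(0,y-20):y+4,300])
print(bot.read_state()["eef_pos"])
E
```

```text
w1 [ 263  179  108   45 4696] near edge z.05 0.1770185275777221 width 0.08181358499573703 lip 0.21747753259699215
[162 158 151 153 156 157 158 158 155 153 151 149 150 149 149 147 145 134
 105  66  30  15  14  12]
w5 [ 263   91  105   52 5283] near edge z.05 0.29629683784295857 width 0.08193028749686425 lip 0.33563859813261393
[105 113 121 123 123 121 120 120 119 118 119 119 118 118 115 109  99  90
  84  67  35  16  17  18]
[0.52434583 0.12533498 0.19568204]
```

View pics/w5.png

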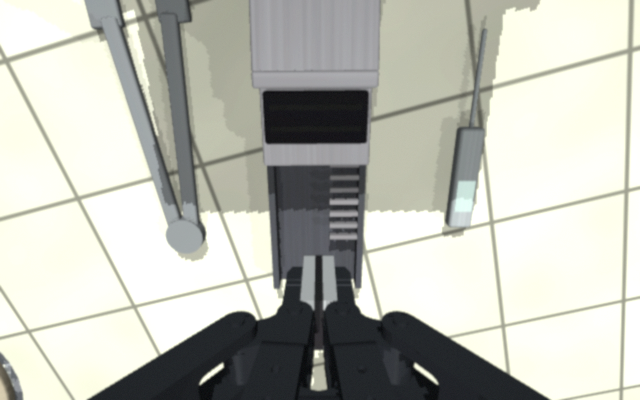

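Button is up, with the same apparent width as at the start. The tray stayed where it hit the stop (travel 119.3 mm plus start play), and the robot is clear.

```bash
python3 -c "
from plant import bot
print(bot.finish_job())"
```

```text
the job is handed in; nothing more can be done
None
```

The tray is pushed home against its stop and the lock button has come back up; the arm was clear of everything when I handed the job in, at about 11 s on the robot's clock.

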